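# Demagnetise the spring probe and draw it out to its mark

## Task

Take the blue spring probe out of its white stand, dip its foot well into the orange demagnetising pot, then hook the foot under the slotted black fork and pull the probe straight up, so that the steel rod is drawn out against its spring until the whole green ring has come out of the barrel but no red shows. Finish while holding it there, still and upright, gripped by the barrel: do not let go. Leave the pot where it stands and the other things on the bench alone.

Things in the scene. Friction and masses are not known exactly. Their poses are not given: they have to be found in the camera images.
- probe: Spring probe: upright round barrel, a steel rod telescoping out of its lower end, ending in a foot. Origin on its axis at the underside of the black collar (46 mm across, 6 mm thick); z runs up. Blue grip above it: 24 mm diameter, from 6 to 76 mm above the origin. Starts upright, hanging by its collar in the stand. About 0.12 kg, varies 30 percent
- mouth (a point): Centre of the barrel's mouth (lower end, 24 mm across), 15 mm below the probe's origin. With the rod drawn in, 39 mm of 9 mm thick rod shows between here and the foot
- rod (a joint): How far the rod is drawn out, m: 0 drawn in, stop at 0.070. A spring pulls it in: 2 N at 0, rising 130 N/m (8 N at the mark). The green ring (10 mm tall) begins to come out of the mouth at 0.032 and is wholly out at 0.042; bare steel follows; red begins to show at 0.052. Good is 0.042 to 0.052
- foot (a point): Centre of the underside of the probe's foot, a dark steel disc 28 mm across, 6 mm thick. It lies 60 mm plus the value of joint rod below the probe's origin
- stand: White stand, fixed: base 90 x 90 mm, four steel posts, plate 80 x 80 mm, 8 mm thick, its top 75 mm above the table, with a 34 mm hole in its middle through which the probe hangs. Origin on the table under the hole. The probe comes out straight up: lift it 65 mm or more before moving sideways
- pot: Demagnetising pot, loose, about 0.6 kg: a grey base 90 x 90 x 20 mm with an open round orange cup in its middle, 72 mm across, walls 4 mm. Origin at the centre of its underside; rim 70 mm above it, the cup's inner floor 25 mm above it
- pot_rim (a point): Centre of the orange cup's mouth, at rim height; for a dip the foot goes at least 15 mm below it
- fork: Fork, fixed: white base 100 (x) by 90 (y) by 6 mm; a black post with its face at x = +22 mm carries a level black plate 60 mm wide (y), underside 40 mm and top 48 mm above the table, from x = -35 mm on. Slot on the centre line, 16 mm wide, open at x = -35, closed at x = +9 mm. Origin on the table at the centre of the base, z up
- slot (a point): Point on the slot's centre line, at the height of the fork plate's underside, where the rod should stand: at x = -6 mm of the fork. The rod enters along the fork's +x direction, with the foot below the plate (free height 6 to 40 mm) and the barrel above it
- bottle_a: white bottle with a blue cap, 60 mm across, 140 mm tall; a bystander, leave it alone. Origin at the centre of its underside
- bottle_b: amber jar with an orange cap, 52 mm across, 110 mm tall; a bystander, leave it alone. Origin at the centre of its underside
- dish: shallow glass dish, 80 mm across, 16 mm tall; a bystander, leave it alone. Origin at the centre of its underside
- lens_ring: bare aluminium lens ring lying flat, 52 mm across, 14 mm tall; a bystander, leave it alone. Origin at the centre of its underside
- driver: screwdriver with a yellow handle, lying; a bystander, leave it alone. Origin on its axis
- beaker: plain glass beaker, 60 mm across, 75 mm tall (not the pot); a bystander, leave it alone. Origin at the centre of its underside
Things that resemble listed ones, but are neither listed nor needed, are in the scene too. There is more than one size of the probe; the job needs the middle-sized.

How it is judged:
By the outcome, as a careful person would: the job done as asked, in the order asked, and still so for the second after the job is handed in, while the arm keeps its last pose, push and grip.
It also fails if it takes over 56 s, if anything falls off the work surface, if the arm or the gripper's body presses on something with over 40 N, if the wrist force passes 120 N, or if a joint passes its speed limit or range.

## Robot

A 6-joint arm with a two-finger parallel gripper is mounted at the origin on the work surface. World frame = base frame: x ahead of the robot, y to its left, z up, the work surface at z = 0. Lengths are in m, angles in rad, forces in N, time in s.
With the tool pointing down it reaches from about 0.325 to 0.775 m from the base axis. Payload 5.5 kg.
Tool frame: the origin (TCP) lies between the finger pads; the fingertips stand 8 mm ahead of it and the grasp point (between the pads) lies 11 mm behind it (tcp_to_tips is the distance from the TCP to the fingertips, in m); z points along the fingers, y is the direction in which the jaws open and shut (so a half turn about z gives the same grasp; the last joint's range is limited). The gripper opens to 88 mm and grips with 3 to 60 N. Pads are 20 mm wide; open, the fingers measure 115 mm over their backs; the gripper's body (75 mm by 178 mm) begins 61 mm behind the grasp point.
Start: joints at [1.14, 0.091, 1.231, -0, 1.82, -0.057], TCP at [0.219, 0.559, 0.231] pointing down, gripper open.
Joint ranges: [-2.87, 2.87], [-0.86, 2.18], [0.17, 2.46], [-1.51, 4.65], [0.06, 2.69], [-2.65, 2.65]. Speed limits (rad/s): [2.57, 2.57, 3.01, 3.14, 3.14, 3.14].

## Interface

Orientations are given as a unit quaternion [w, x, y, z].
In Python, from bench import * gives the robot as it stands. Calls block until the motion is done:
- move_to(position, orientation): joint-space move of the TCP to a pose.
- move_l(position, speed=0.15, orientation=None): straight line of the TCP; orientation=None keeps the orientation; speed is the mean speed in m/s.
- movej(angles): joint-space move.
- gripper_open() and close(): open the fingers fully, or close them until they stop; the grip force is fixed at half the most.
- hold(seconds).
- inverse_kinematics(position, orientation): joint angles nearest the present ones, or None.
- state(): the state.
- get_image(name): name is "scene" or "top"; returns a dict with "frame" (480x640x3 uint8, blue, green, red), "depth" (480x640 float32, m along the optical axis (not along the pixel's ray), 0 where there is no reading), "camera_matrix" (3x3 intrinsics, pixels), "k1" (the pictures are not rectified: a ray, as slopes to the right and down, at radius r is drawn at 1 + k1 r^2 times it, then the intrinsics apply), "view" (4x4, takes a point from world to camera coordinates). Camera axes: x right, y up, looking along -z (the intrinsics and any distortion apply to the point x, -y, -z); pixel columns grow to the right and rows downward; lengths in m; the calibration is good to about 2 mm. A picture is of the moment at which its call begins.
A pose or a line that the arm cannot do raises IKError and nothing moves.
- job_done(): hands the job in, once; it reports no verdict.
The state is a dict: "time": time; "joint_pos": joint angles; "dq": joint speeds; "joint_torque": joint torques, N m; "ee_pos": TCP position; "ee_rot": TCP orientation; "ft_force": force on the tool from outside, world axes, zero at the start; "moment": the same for the moment, N m; "finger_gap": finger opening in m.
Only numpy, scipy, OpenCV 4.12 (cv2) and the standard library are available. Lean on these libraries where they do the work, as an engineer would, in place of code of your own. Each camera call takes 0.05 s, during which the arm holds its last target. There are 200 camera calls.

## Working session

There is one attempt and no reset: what is moved stays moved. The work goes in short steps, each a Python script; the robot and the scene stay as the last script left them, time stands still between calls to the robot, and variables do not carry over. Pictures are saved under pics/ and viewed, about 8 in all and at most 12, crops included, and the job is handed in when it is done.

```bash
ls; mkdir -p pics; cat > h.py <<'E'
from bench import *
import numpy as np, cv2
def grab(n,tag):
    im=get_image(n); cv2.imwrite(f'pics/{tag}.png',im['frame']); np.savez(f'pics/{tag}.npz',**{k:np.array(v) for k,v in im.items()}); return im
def load(tag): return dict(np.load(f'pics/{tag}.npz'))
def ray(im,u,v):
    K=np.array(im['camera_matrix']);k1=float(im['k1'])
    d=np.array([[k1,0,0,0]]).astype(float)
    p=cv2.undistortPoints(np.array([[[u,v]]],float),K,d)[0,0]
    V=np.array(im['view']);R=V[:3,:3];t=V[:3,3]
    return -R.T@t, R.T@np.array([p[0],-p[1],-1.])
def onplane(im,u,v,z):
    c,d=ray(im,u,v); return c+d*(z-c[2])/d[2]
def proj(im,P):
    V=np.array(im['view']);q=V[:3,:3]@np.array(P)+V[:3,3]
    x=q[0]/-q[2];y=-q[1]/-q[2];f=1+float(im['k1'])*(x*x+y*y);K=np.array(im['camera_matrix'])
    return K[0,0]*x*f+K[0,2],K[1,1]*y*f+K[1,2]
def cloud(im):
    K=np.array(im['camera_matrix']);V=np.array(im['view']);h,w=im['depth'].shape
    g=np.stack(np.meshgrid(np.arange(w),np.arange(h)),-1).reshape(-1,1,2).astype(float)
    p=cv2.undistortPoints(g,K,np.array([float(im['k1']),0,0,0]))[:,0]
    D=im['depth'].reshape(-1,1)
    C=np.hstack([p[:,:1]*D,-p[:,1:]*D,-D])
    P=(C-V[:3,3])@V[:3,:3]; P[D[:,0]==0]=np.nan
    return P.reshape(h,w,3)
E
python3 - <<'E'
from h import *
for n in('scene','top'):
    im=grab(n,n+'0'); print(n,im['camera_matrix'],im['k1'],ray(im,320,240))
s=state();print(s)
E
```

```text
pics
scene [[588.59157799   0.         320.80619309]
 [  0.         588.59157799 234.77817677]
 [  0.           0.           1.        ]] 0.04236349209351026 (array([1.35998509, 0.60305317, 0.86901506]), array([-0.62973853, -0.46910838, -0.61923121]))
top [[473.97175717   0.         319.82253444]
 [  0.         473.97175717 240.18314682]
 [  0.           0.           1.        ]] 0.004450386650013746 (array([ 0.43307433, -0.00981807,  1.19104628]), array([ 0.13003029, -0.01466861, -0.99140166]))
{'time': 0.1, 'joint_pos': array([ 1.14029285e+00,  9.18118792e-02,  1.23177268e+00,  3.43987947e-05,
        1.81982377e+00, -5.67239314e-02]), 'dq': array([-1.18469124e-04, -3.18481033e-03, -3.55324102e-03,  1.16729813e-05,
       -1.02038071e-03, -2.65301169e-04]), 'joint_torque': array([ 2.38609558e-03, -4.47858846e+01, -4.07568526e+01,  6.98429556e-02,
        2.85002781e-02, -1.13336966e-04]), 'ee_pos': array([0.21897719, 0.55833288, 0.22959893]), 'ee_rot': array([-2.35161221e-04,  1.85799504e-01,  9.82587258e-01, -8.77010913e-04]), 'ft_force': array([-0.29923332,  0.0946555 , -0.85499364]), 'moment': array([-0.00959888,  0.00699505,  0.03060177]), 'finger_gap': 0.08781451934692817}
```

View pics/scene0.png

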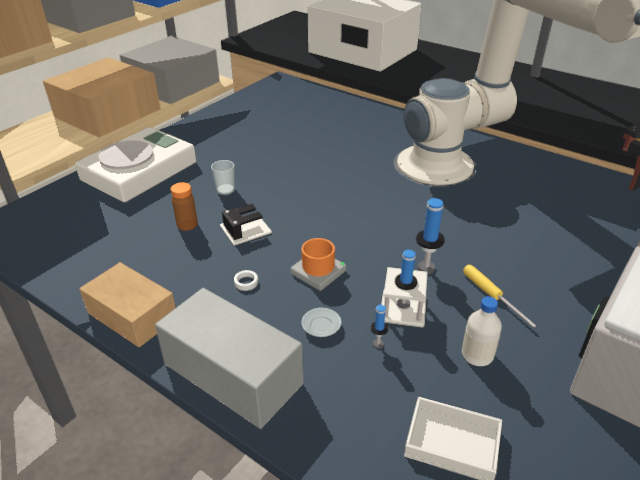

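View pics/top0.png

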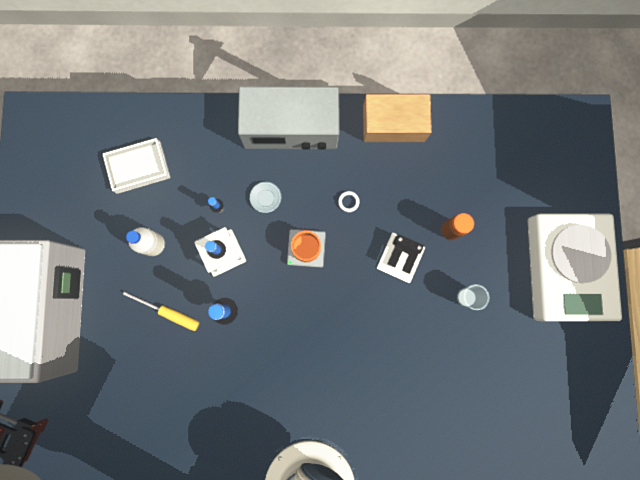

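The middle-sized probe hangs in the stand: scene (407,270), top (215,248). The pot is at top (306,247) and the fork at top (402,256). The large probe is at top (220,311) and the small one at (214,203).

```bash
python3 - <<'E'
from h import *
for tag in('scene0','top0'):
    im=load(tag);P=cloud(im);f=im['frame'];hsv=cv2.cvtColor(f,cv2.COLOR_BGR2HSV)
    boxes={'scene0':dict(probe=(390,240,425,300),pot=(295,235,340,285)),'top0':dict(probe=(200,232,232,265),pot=(285,228,328,268))}[tag]
    for n,(a,b,c,d) in boxes.items():
        H=hsv[b:d,a:c];Q=P[b:d,a:c]
        m=((H[...,0]>95)&(H[...,0]<125)&(H[...,1]>150)&(H[...,2]>110)) if n=='probe' else ((H[...,0]<18)&(H[...,1]>150))
        q=Q[m];q=q[~np.isnan(q[:,0])]
        print(tag,n,len(q),'zmin/max',np.percentile(q[:,2],[2,50,98]).round(4))
        zt=.151 if n=='probe' else .070
        t=q[abs(q[:,2]-zt)<.005]
        for s in(t,):
            if len(s)>8:
                (c0,c1),r=cv2.minEnclosingCircle(s[:,:2].astype(np.float32));print('  top circle',len(s),c0,c1,r,s[:,2].mean(), s[:,:2].mean(0))
        if n=='probe' or 1:
            A=np.c_[2*q[:,:2],np.ones(len(q))] # cylinder fit on sides
            lo=q[(q[:,2]<zt-.006)]
            if len(lo)>10:
                A=np.c_[2*lo[:,:2],np.ones(len(lo))];x=np.linalg.lstsq(A,(lo[:,:2]**2).sum(1),rcond=None)[0];print('  side fit',len(lo),x[:2],np.sqrt(x[2]+x[0]**2+x[1]**2))
    # stand plate, fork plate
    B={'scene0':dict(stand=(375,262,435,330),fork=(215,195,275,245)),'top0':dict(stand=(190,222,250,278),fork=(370,225,432,288))}[tag]
    for n,z in(('stand',.075),('fork',.048),('fork',.006)):
        a,b,c,d=B[n];q=P[b:d,a:c];m=abs(q[...,2]-z)<.004
        k=q[m][:,:2].astype(np.float32);r=cv2.minAreaRect(k*1000);print(tag,n,z,len(k),r, q[m][:,2].mean())
t=load('top0');s=load('scene0')
a=cv2.resize(t['frame'][225:290,370:435],(400,400),interpolation=2);b=cv2.resize(s['frame'][190:250,212:277],(400,400),interpolation=2)
cv2.imwrite('pics/fork.png',np.hstack([a,b]))
E
```

```text
scene0 probe 317 zmin/max [0.0809 0.1174 0.1509]
  top circle 70 0.5614206790924072 0.219802126288414 0.011493549682199955 0.14929802610875523 [0.56189195 0.22044412]
  side fit 247 [0.56032729 0.21861972] 0.01132487270651102
scene0 pot 1049 zmin/max [0.0216 0.0483 0.0701]
  top circle 156 0.5730880498886108 0.008781056851148605 0.03781302645802498 0.06795301778523893 [0.57441753 0.0125091 ]
  side fit 875 [0.57227943 0.0091635 ] 0.033767530216487596
scene0 stand 0.075 857 ((594.6106567382812, 232.27146911621094), (159.7144012451172, 83.57627868652344), 22.45868492126465) 0.07425222780049291
scene0 fork 0.048 455 ((552.9010009765625, -229.80584716796875), (72.21370697021484, 80.59625244140625), 64.81196594238281) 0.04716054710969254
scene0 fork 0.006 612 ((519.8082275390625, -256.5452575683594), (216.31346130371094, 148.8018798828125), 42.27749252319336) 0.004833810785579819
top0 probe 92 zmin/max [0.0904 0.149  0.154 ]
  top circle 57 0.5562540292739868 0.2174353003501892 0.009899387136101723 0.15062786812230483 [0.55708633 0.21772638]
  side fit 34 [0.55611223 0.21781716] 0.010646969631710444
top0 pot 691 zmin/max [0.0206 0.0261 0.0723]
  top circle 133 0.5666617155075073 0.008424967527389526 0.035598307847976685 0.06946255241101018 [0.56529059 0.00796059]
  side fit 555 [0.57029976 0.00870328] 0.023366354414419737
top0 stand 0.075 815 ((556.5225219726562, 218.9947509765625), (81.14523315429688, 80.32032775878906), 25.769977569580078) 0.07506092965789755
top0 fork 0.048 659 ((548.5033569335938, -231.0659942626953), (69.8775634765625, 79.47978210449219), 65.12670135498047) 0.04781148770710249
top0 fork 0.006 1058 ((549.1304321289062, -231.23817443847656), (156.02761840820312, 158.51673889160156), 89.33304595947266) 0.004763961448291885
```

View pics/fork.png

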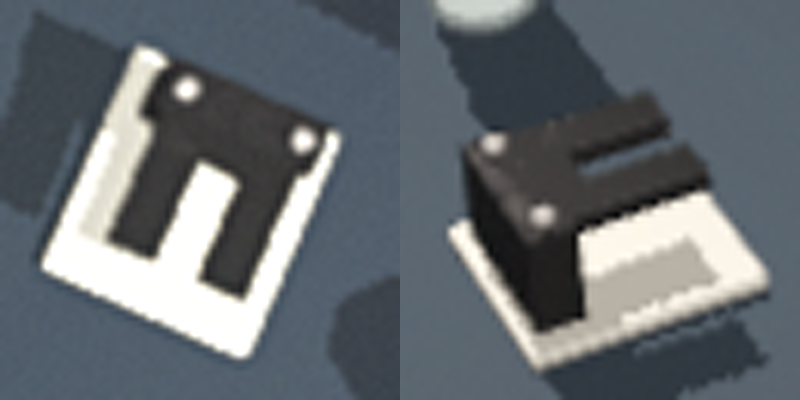

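The fork's slot opens toward the bottom of the top view: closed end at crop (218,170), mouth at (180,270). Next I'll measure its yaw and slot line, and the large probe's height.

```bash
cat > fork.py <<'E'
from h import *
def fork(im,box):
    P=cloud(im);a,b,c,d=box;f=im['frame'][b:d,a:c];q=P[b:d,a:c]
    g=f.max(2)
    V=np.array(im['view']);
    # base white rectangle by ray casting onto z=.006 (contour) ; plate dark pixels onto z=.048
    dark=((g<80)&(abs(q[...,2]-.048)<.006))
    vv,uu=np.nonzero(dark)
    pts=np.array([onplane(im,u+a,v+b,.048)[:2] for u,v in zip(uu,vv)])
    r=cv2.minAreaRect((pts*1000).astype(np.float32))
    ang=np.radians(r[2])
    cand=[ang+k*np.pi/2 for k in range(4)];yaw=min(cand,key=lambda t:abs(np.angle(np.exp(1j*(t+np.radians(23))))))
    R=np.array([[np.cos(yaw),-np.sin(yaw)],[np.sin(yaw),np.cos(yaw)]])
    L=pts@R; x0=L[:,0].min()
    print('rect',r,'yaw',np.degrees(yaw))
    pr=L[(L[:,0]<x0+.038)]
    ys=np.sort(pr[:,1]);gaps=np.diff(ys);
    i=np.argmax(gaps);print('outer',ys[0]*1e3,ys[-1]*1e3,'gap',ys[i]*1e3,ys[i+1]*1e3)
    yc=.25*(ys[0]+ys[-1]+ys[i]+ys[i+1])
    mid=L[abs(L[:,1]-yc)<.004];print('front',x0*1e3,'slot end',mid[:,0].min()*1e3,'n',len(pts))
    xo=.5*(x0+.035+mid[:,0].min()-.009)
    print('origin',R@[xo,yc],'slot',R@[xo-.006,yc]);return R@[xo-.006,yc],yaw
E
python3 - <<'E'
from fork import *
fork(load('top0'),(370,225,432,288));fork(load('scene0'),(215,195,275,245))
im=load('scene0');P=cloud(im)
for n,(a,b,c,d) in dict(big=(415,195,448,240),small=(370,303,390,335),bottle=(465,295,500,365)).items():
    q=P[b:d,a:c].reshape(-1,3);q=q[q[:,2]>.06] if len(q) else q; print(n,np.nanmax(q,0),np.nanmin(q,0))
for y,z in ((.15,.05),):pass
print(inverse_kinematics([.558,.2185,.25],[0,0,1,0]),inverse_kinematics([.558,.2185,.25],[0,1,0,0]))
E
```

```text
rect ((549.9820556640625, -230.59078979492188), (67.75706481933594, 76.43660736083984), 66.17787170410156) yaw 336.17787170410156
outer -17.39978449806653 38.344266788302015 gap -0.18549609198579492 20.420852918596673
front 558.0426269605445 slot end 601.7315157617779 n 572
origin [ 0.54653343 -0.23004841] slot [ 0.54104461 -0.22762502]
rect ((555.861083984375, -228.26817321777344), (76.22403717041016, 80.8326187133789), 67.2266616821289) yaw 337.2266616821289
outer -28.58809833280694 38.456399872157945 gap 2.936039552395959 12.904778450159217
front 560.471267305805 slot end 567.5836290164486 n 432
origin [ 0.53453225 -0.21743334] slot [ 0.52899999 -0.21511083]
big [0.44380573 0.22321886 0.18429535] [0.38708105 0.16568537 0.08209333]
small [0.68302982 0.23775319 0.1031372 ] [0.66398994 0.22060856 0.06009707]
bottle [0.61425275 0.42484832 0.14078206] [0.56576444 0.365482   0.06012156]
[ 3.16456576e-01  9.40158778e-02  1.19328194e+00 -4.44089210e-16
  1.85429484e+00 -1.25433975e+00] [ 3.16456576e-01  9.40158778e-02  1.19328194e+00 -4.44089210e-16
  1.85429484e+00  1.88725290e+00]
```

```bash
python3 - <<'E'
from h import *
D=[0,0,1,0]
move_to([.5585,.2185,.23],D)
im=grab('top','top1');s=grab('scene','scene1');P=cloud(im)
print(state()['ee_pos'],state()['time'])
a=cv2.resize(im['frame'][200:290,170:260],(400,400),interpolation=2);b=cv2.resize(s['frame'][190:310,350:470],(400,400),interpolation=2)
cv2.imwrite('pics/hov.png',np.hstack([a,b]))
for i in (im,s): print('tips at',[proj(i,[.5585,.2185+d,.222]) for d in(-.044,.044)])
E
```

```text
[0.5580929  0.219474   0.23003802] 1.95
tips at [(np.float64(223.36213343435645), np.float64(240.7549090023676)), (np.float64(180.3450155538169), np.float64(240.73299111352054))]
tips at [(np.float64(391.69288341280003), np.float64(213.65498210324026)), (np.float64(433.73298380052796), np.float64(230.31594945803522))]
```

View pics/hov.png

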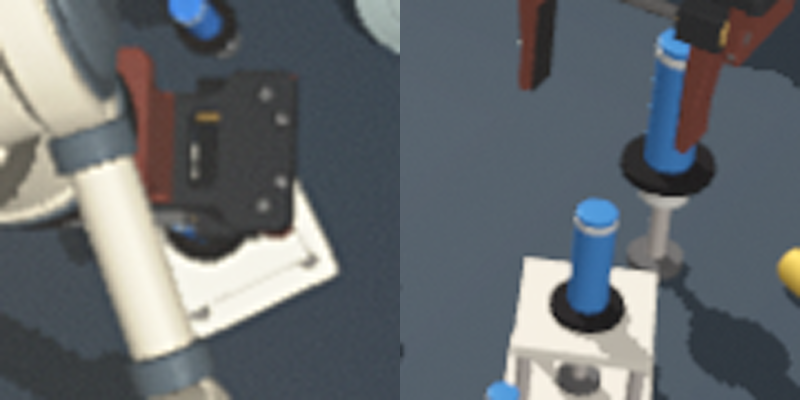

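The fingers straddle the probe, with tips at scene ≈(389,216) and (437,234), close to the prediction. I'll descend and grasp.

```bash
python3 - <<'E'
from h import *
move_l([.5585,.2185,.109],.12)
print(state()['ft_force']);close();s=state();print(s['finger_gap'],s['ft_force'],s['ee_pos'],s['time'])
im=grab('scene','scene2');t=grab('top','top2')
move_l([.5585,.2185,.195],.1);s=state();print(s['finger_gap'],s['ft_force'],s['ee_pos'],s['time'])
im=grab('scene','scene3');t=grab('top','top3')
cv2.imwrite('pics/lift.png',np.hstack([cv2.resize(im['frame'][150:310,340:470],(390,480)),cv2.resize(t['frame'][170:290,150:250],(400,480))]))
E
```

```text
[ 0.49194871 -0.22283919 -0.07935211]
0.023630440546322278 [-0.56050888 -0.16954433  0.41687769] [0.55847431 0.21856065 0.10895846] 4.1083
0.023745498248374644 [-0.83345598  0.39462307 -1.28572586] [0.55820968 0.21838294 0.19397286] 5.2167
```

View pics/lift.png

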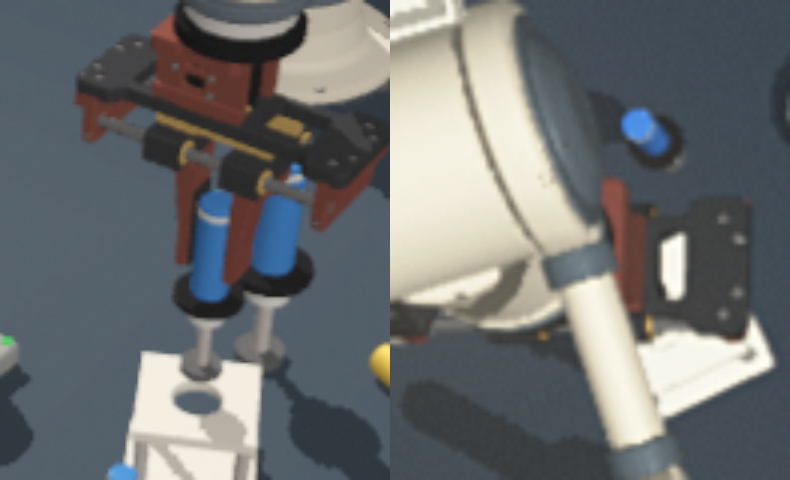

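The probe is lifted clear and hangs upright, with its foot above the hole at crop (200,370). On to the dip.

```bash
cat >> h.py <<'E'
def probe_xy(im,box):
    "cylinder-side fit of blue grip, and collar lower; returns xy"
    a,b,c,d=box;P=cloud(im)[b:d,a:c];H=cv2.cvtColor(im['frame'],cv2.COLOR_BGR2HSV)[b:d,a:c]
    m=(H[...,0]>95)&(H[...,0]<125)&(H[...,1]>150)&(H[...,2]>90);q=P[m];q=q[~np.isnan(q[:,0])]
    return q
E
python3 - <<'E'
from h import *
move_l([.570,.009,.195],.2)
move_l([.570,.009,.132],.12); hold(.3)
s=state();print(s['ft_force'],s['finger_gap'],s['ee_pos'],s['time'])
im=grab('scene','scene4')
move_l([.570,.009,.195],.12)
im2=grab('scene','scene5')
cv2.imwrite('pics/dip.png',np.hstack([cv2.resize(i['frame'][140:300,250:380],(390,480)) for i in(im,im2)]))
E
```

```text
[-0.14751247 -0.18052697 -0.91153882] 0.02369372349299236 [0.57034367 0.00896471 0.13284431] 7.4917
```

View pics/dip.png

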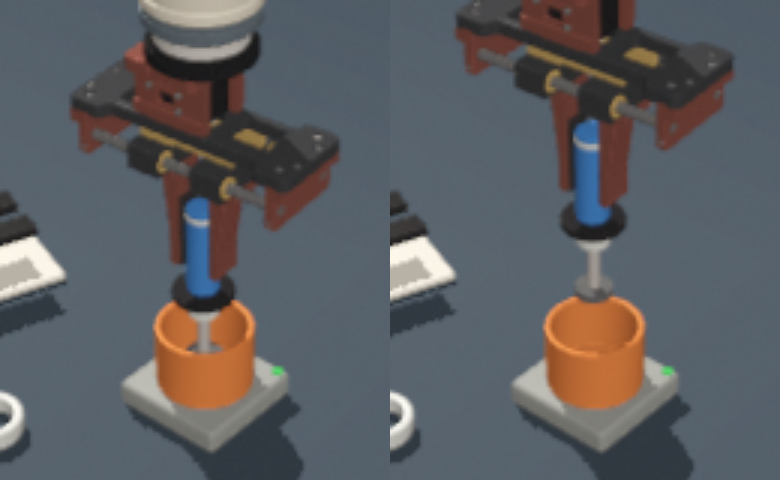

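The foot was well inside the cup at crop (203,348), and the pot hasn't moved. Next I'll move in front of the fork and calibrate the scene camera against the held probe.

```bash
python3 - <<'E'
from h import *
d=np.array([np.cos(np.radians(-24)),np.sin(np.radians(-24))]);slot=np.array([.543,-.227])
p=slot-.085*d
move_l([*p,.195],.2);move_l([*p,.112],.12);hold(.2)
s=state();print(s['ee_pos'],s['time'],s['finger_gap'])
im=grab('scene','scene6');t=grab('top','top6')
def fit(im,box,tcp):
    q=probe_xy(im,box); 
    q=q[(q[:,2]>tcp[2]-.034+.008)&(q[:,2]<tcp[2]+.042-.006)]
    q=q[np.hypot(*(q[:,:2]-tcp[:2]).T)<.025]
    A=np.c_[2*q[:,:2]];r=.012
    from scipy.optimize import least_squares
    x=least_squares(lambda c:np.hypot(*(q[:,:2]-c).T)-r,tcp[:2]-0.,loss='soft_l1',f_scale=.001).x
    print(len(q),'probe fit',x,'minus tcp',x-tcp[:2])
u,v=proj(im,s['ee_pos']);u,v=int(u),int(v);print(u,v)
fit(im,(u-40,v-50,u+40,v+60),s['ee_pos'])
i5=load('scene5');u5,v5=map(int,proj(i5,[.57,.009,.195]));fit(i5,(u5-40,v5-50,u5+40,v5+60),np.array([.57,.009,.195]))
a=im['frame'][120:270,180:330];b=t['frame'][220:300,340:440]
cv2.imwrite('pics/fk.png',np.hstack([cv2.resize(a,(480,480),interpolation=2),cv2.resize(b,(310,480))]))
E
```

```text
[ 0.46582588 -0.19266761  0.11306852] 10.5917 0.023507789554698368
275 179
117 probe fit [ 0.46688703 -0.19267195] minus tcp [ 1.06115291e-03 -4.33803904e-06]
168 probe fit [0.57083332 0.0086014 ] minus tcp [ 0.00083332 -0.0003986 ]
```

View pics/fk.png

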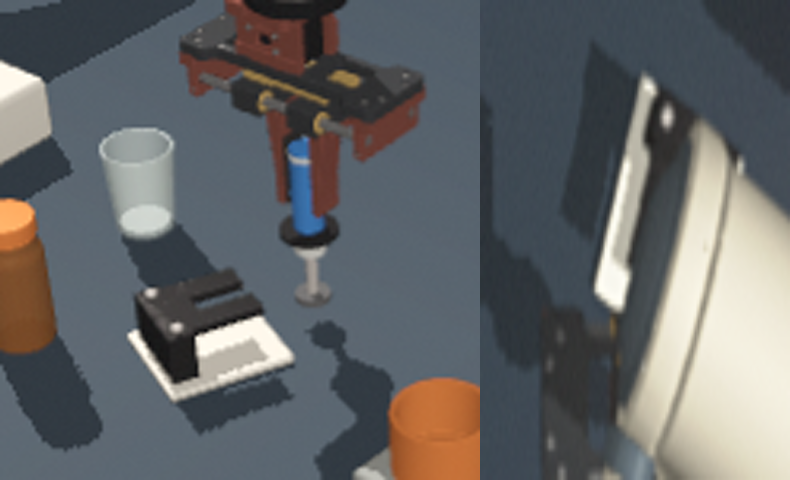

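```bash
python3 - <<'E'
from h import *
yaw=np.radians(-24.5);c,s_=np.cos(yaw),np.sin(yaw);R=np.array([[c,-s_],[s_,c]])
out=[]
for tag,o in(('top0',(.5465,-.230)),('scene6',(.551,-.229))):
    im=load(tag);xs=np.arange(-.055,.0551,.0005);ys=np.arange(-.05,.0501,.0005)
    M=np.zeros((len(xs),len(ys),2),np.float32)
    for i,x in enumerate(xs):
        for j,y in enumerate(ys): M[i,j]=proj(im,[*(np.array(o)+R@[x,y]),.048])
    r=cv2.remap(im['frame'],M[...,0],M[...,1],cv2.INTER_LINEAR);out.append(cv2.resize(r[::-1,::-1],(400,440),interpolation=0))
    g=r.max(2).astype(int)
    rows=g[(xs>-.030)&(xs<-.005)].mean(0); print(tag,'y profile -36..36 step2mm'); print([(int(round(y*1e3)),int(v)) for y,v in zip(ys,rows)][24:180:2])
    print('x prof on prongs',[(round(x*1e3),int(v)) for x,v in zip(xs,g[:,(abs(abs(ys)-.018)<.004)].mean(1))][20:60:2])
cv2.imwrite('pics/rect.png',np.hstack(out))
E
```

```text
top0 y profile -36..36 step2mm
[(-38, 244), (-37, 253), (-36, 255), (-35, 255), (-34, 255), (-33, 254), (-32, 252), (-31, 235), (-30, 193), (-29, 134), (-28, 87), (-27, 61), (-26, 53), (-25, 54), (-24, 57), (-23, 59), (-22, 60), (-21, 61), (-20, 61), (-19, 61), (-18, 61), (-17, 60), (-16, 59), (-15, 57), (-14, 55), (-13, 54), (-12, 59), (-11, 79), (-10, 121), (-9, 176), (-8, 223), (-7, 247), (-6, 254), (-5, 255), (-4, 255), (-3, 255), (-2, 255), (-1, 255), (0, 255), (1, 255), (2, 255), (3, 255), (4, 255), (5, 254), (6, 252), (7, 235), (8, 193), (9, 136), (10, 88), (11, 62), (12, 54), (13, 54), (14, 57), (15, 59), (16, 60), (17, 60), (18, 60), (19, 60), (20, 60), (21, 60), (22, 59), (23, 58), (24, 56), (25, 56), (26, 59), (27, 71), (28, 96), (29, 131), (30, 168), (31, 201), (32, 222), (33, 230), (34, 230), (35, 228), (36, 226), (37, 225), (38, 225), (39, 228)]
x prof on prongs [(-45, 255), (-44, 255), (-43, 255), (-42, 255), (-41, 255), (-40, 254), (-39, 251), (-38, 231), (-37, 192), (-36, 143), (-35, 99), (-34, 69), (-33, 56), (-32, 54), (-31, 56), (-30, 58), (-29, 59), (-28, 59), (-
[... 403 characters left out ...]
(-6, 40), (-5, 38), (-4, 36), (-3, 36), (-2, 39), (-1, 47), (0, 58), (1, 71), (2, 83), (3, 93), (4, 99), (5, 101), (6, 100), (7, 96), (8, 90), (9, 83), (10, 76), (11, 69), (12, 65), (13, 63), (14, 62), (15, 62), (16, 62), (17, 62), (18, 62), (19, 62), (20, 62), (21, 62), (22, 62), (23, 62), (24, 62), (25, 62), (26, 61), (27, 59), (28, 55), (29, 51), (30, 47), (31, 43), (32, 39), (33, 37), (34, 39), (35, 48), (36, 68), (37, 100), (38, 137), (39, 174)]
x prof on prongs [(-45, 112), (-44, 112), (-43, 112), (-42, 112), (-41, 112), (-40, 111), (-39, 108), (-38, 102), (-37, 93), (-36, 81), (-35, 70), (-34, 63), (-33, 60), (-32, 60), (-31, 59), (-30, 59), (-29, 59), (-28, 59), (-27, 60), (-26, 61)]
```

View pics/rect.png

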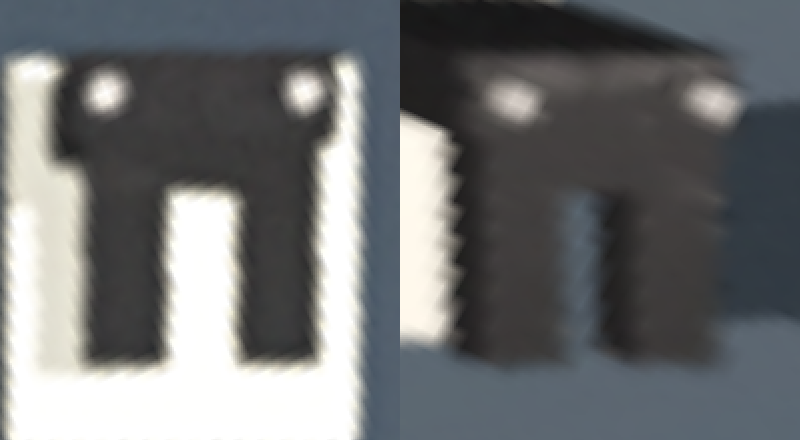

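Both cameras put the slot line within about 1.5 mm, and the slot's play is ±3.5 mm. I'll slide in while watching the force.

```bash
python3 - <<'E'
from h import *
y=np.radians(-24.5);d=np.array([np.cos(y),np.sin(y)]);n=np.array([-d[1],d[0]]);slot=np.array([.543,-.2263])
f0=None
for k in(.08,.045,.03,.015,0.):
    move_l([*(slot-k*d),.112],.1);s=state();f=s['ft_force']
    if f0 is None:f0=f
    e=s['ee_pos'];print(k,'F along,lat,z',((f-f0)[:2]@d).round(2),((f-f0)[:2]@n).round(2),(f-f0)[2].round(2),'err',((e[:2]-slot+k*d)@n*1e3).round(2),s['moment'].round(3))
    if np.linalg.norm((f-f0)[:2])>4: print('STOP');break
im=grab('scene','scene7');print(state()['time'])
cv2.imwrite('pics/in.png',cv2.resize(im['frame'][150:260,195:325],(780,600),interpolation=2)[:600])
E
```

```text
0.08 F along,lat,z 0.0 0.0 0.0 err 0.08 [ 0.054 -0.01   0.043]
0.045 F along,lat,z 0.3 0.72 -0.33 err -0.01 [ 0.016  0.028 -0.002]
0.03 F along,lat,z 1.14 0.36 -0.19 err -0.0 [0.027 0.027 0.029]
0.015 F along,lat,z 1.13 -0.2 0.12 err 0.03 [ 0.037  0.044 -0.066]
0.0 F along,lat,z 1.07 0.57 0.52 err -0.01 [ 0.032 -0.015 -0.014]
12.3917
```

View pics/in.png

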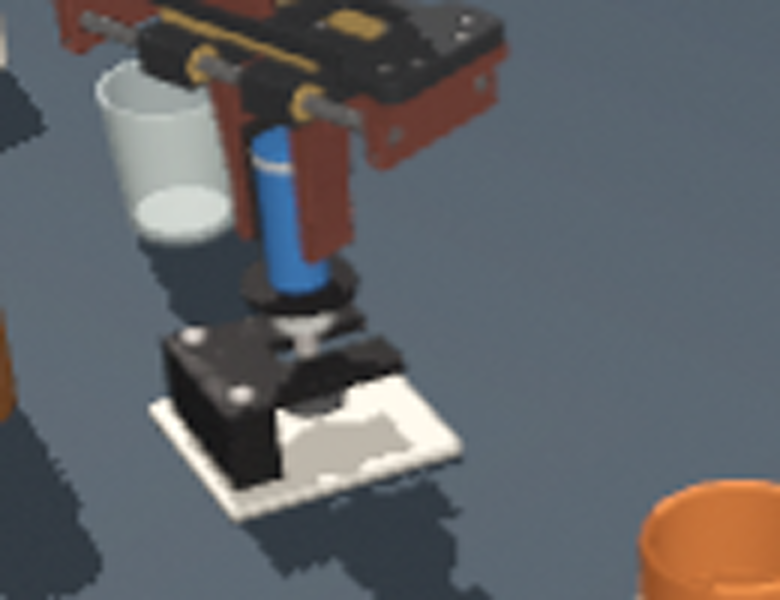

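The rod stands in the slot at (308,345), with the foot under the plate at (318,403). Next I'll pull up, finding the contact height by force.

```bash
cat >> h.py <<'E'
def fz(n=8):
    L=[];Z=[]
    for _ in range(n): hold(.02);s=state();L.append(s['ft_force'][2]);Z.append(s['ee_pos'][2])
    return np.mean(L),np.std(L)/n**.5,np.mean(Z)
E
python3 - <<'E'
from h import *
xy=[.543,-.2263]
move_l([*xy,.120],.08);print('free',fz(16))
for z in(.124,.126,.128,.130,.132,.136,.145,.155):
    move_l([*xy,z],.06);print(z,np.round(fz(),4))
s=state();print(s['time'],s['finger_gap'],s['ft_force'],s['moment'])
E
```

```text
free (np.float64(-0.9788112456450417), np.float64(0.11128495443659091), np.float64(0.12030013100605078))
0.124 [-0.8244  0.0958  0.1242]
0.126 [-0.7596  0.1846  0.1261]
0.128 [-1.6997  0.1788  0.1279]
0.13 [-2.7219  0.1281  0.1298]
0.132 [-3.1643  0.1499  0.132 ]
0.136 [-3.8211  0.1143  0.136 ]
0.145 [-5.1339  0.1732  0.145 ]
0.155 [-6.3926  0.1387  0.1549]
16.0917 0.02354938194560403 [-0.22592105  0.67996402 -5.75711287] [ 1.39343100e-01  2.11526632e-01 -4.66773999e-05]
```

Contact is at about 0.128 and the force slope is about 130 N/m, so there is no slip. The target TCP height is 0.175.

```bash
python3 - <<'E'
from h import *
xy=[.543,-.2263]
move_l([*xy,.175],.05);hold(.3);print(np.round(fz(16),4));s=state();print(s['time'],s['finger_gap'],s['moment'],s['ee_pos'])
im=grab('scene','scene8');cv2.imwrite('pics/out.png',cv2.resize(im['frame'][140:240,195:325],(780,600),interpolation=2))
for h in(.042,.052): print(h)
o=s['ee_pos'][2]-.034
for z in(o-.015,o-.025,.048): u,v=proj(im,[.543,-.2263,z]);print('mouth/ring low/plate px',(u-195)*6,(v-140)*6)
E
```

```text
[-8.7412  0.1248  0.1748]
17.2083 0.023723426239249883 [0.20757183 0.2251539  0.02565477] [ 0.54295488 -0.22625799  0.17491198]
0.042
0.052
mouth/ring low/plate px 288.718453643801 269.4524244751996
mouth/ring low/plate px 290.9594664713736 291.196607318327
mouth/ring low/plate px 305.62310168265105 433.81367065650073
```

View pics/out.png

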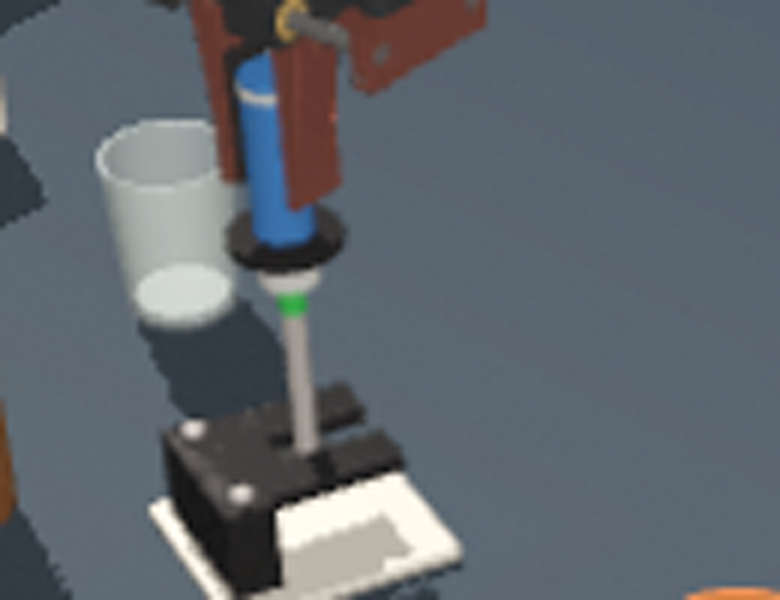

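```bash
python3 - <<'E'
from h import *
hold(.5);s=state();print(abs(s['dq']).max(),np.round(fz(8),4),s['finger_gap'],s['time']);job_done()
E
```

```text
0.0008219502169811868 [-8.7088  0.1553  0.175 ] 0.02381639908345972 17.7583
the job is handed in; nothing more can be done
```

The job is done and handed in at 17.8 s of robot time. I lifted the middle-sized blue probe out of its stand, dipped its foot in the orange pot and hooked it under the fork. I then pulled straight up, and the arm is holding it there by the barrel.

- **Dip:** the foot went about 32 mm below the rim, reckoned from the arm height. The picture showed it inside the cup, and the pot had not moved.
- **Rod drawn out:** about 0.047 m from the arm height (foot contact at 0.128, now at 0.175). The spring force gives about 0.045 m (7.8 N). Both are within 0.042 to 0.052.
- **Last picture:** the green ring is out below the barrel, no red shows, and the probe looks upright. The lip of the barrel hides the ring's top edge, so "wholly out" rests on the ring's lower edge (about 15 mm below the mouth), the height and the force.
- **Stillness:** joint speeds were below 0.001 rad/s, and the finger gap was steady at 23.8 mm, so there was no sign of slipping.

The two cameras disagreed by about 4 mm in x. I offset them against the probe's position in the gripper, and the rod then entered the slot with only about 1 N of side force.

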